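# Prop the parts bin's lid on its stay and fetch the heat sink

## Task

Lift the clear lid of the plywood parts bin by its bar until the stay on the bin's side drops behind its step, then let the lid back, never letting it slam, so that it rests propped on the stay, and let go. Then take the finned heat sink out through the opening and lay it flat, fins up, in the shallow steel tray, leaving the lid propped, the round capacitor standing in the bin, and the other things on the desk where they are.

Things in the scene. Friction and masses are not known exactly. Their poses are not given: they have to be found in the camera images.
- bin: Plywood parts bin fixed to the desk, 210 (x) x 260 (y) x 70 mm high, walls and floor 5 mm. Origin: centre of its underside; x points from the bar side (front) to the hinge side (rear), z up. A 45 mm high wall at x = +50 mm shuts off a rear bay of fixed stock; the front bay (x -100 to +47 mm) holds heat sink and capacitor, standing on the floor 5 mm above the origin.
- lid (a joint): Hinge of the clear lid (6 mm plate, 210 x 260 mm, 0.3 kg): 0 = shut, grows as the bar rises, hard stop 1.50 rad. Frictionless: it falls shut unless the stay carries it. The stay drops behind the step once the lid passes about 1.38 rad; let down again, the lid rests at about 1.31 rad, its front edge then 55 mm in front of the hinge line and 203 mm above it.
- lid_hinge (a point): Point on the lid's hinge line, mid-width, at the rear top edge of the bin: 105 mm behind the bin's origin (its +x) and 70.5 mm above it. The hinge line runs along the bin's y axis.
- lid_handle (a point): Middle of the lid's lifting bar: round steel, 10 mm thick, parallel to the hinge line, 90 mm between its two arms, 50 mm out from the lid's front edge, free all round. Lid shut: 260 mm in front of the hinge line and 4 mm above it, 75 mm above the desk. It moves on a 260 mm circle about the hinge line and can turn between the fingers.
- stay_foot (a point): Foot (6 mm cross pin) of the stay: a flat steel bar, 120 mm from pivot to foot, pivoted on the lid's +y edge 80 mm from the hinge line, outside the bin's wall. It swings freely by its weight; the foot slides rearwards on the rail as the lid rises. Lid shut: 199 mm in front of the hinge line, 52.5 mm above the desk; in place behind the step: 83 mm and 45.5 mm.
- stay_step (a point): Top edge of the step in the aluminium rail, 20 mm wide, along the outside of the bin's +y wall: 86 mm in front of the hinge line, 49.5 mm above the desk. In front of it the rail is level; behind it the rail is 7 mm lower, and there the stay's foot catches. Fixed to the bin.
- heatsink_center (a point): Centre of the finned aluminium heat sink, 50 (x) x 28 (y) x 30 mm high, 0.05 to 0.1 kg, 5 fins along its length pointing up (+z); its centre is 15 mm above its underside. It stands in the bin's front bay beside the capacitor, with its long axis within about 25 degrees of the bin's x axis.
- capacitor_center (a point): Centre of the round black capacitor, an upright can 32 mm across and 34 mm high, in the bin's front bay beside the heat sink. It is to stay there.
- tray: Shallow open steel tray fixed to the desk, 170 (x) x 130 (y) x 22 mm high, walls and floor 4 mm thick; origin: centre of its underside, z up.
- mug: White mug, 80 mm across and 90 mm high. Origin at the centre of its underside. Leave alone.
- screwdriver: Screwdriver with a black handle, 160 mm long, lying on the desk between bin and tray. Leave alone.
- spool: Upright spool, 56 mm across and 40 mm high. Origin at the centre of its underside. Leave alone.
- jar: Glass jar with a dark cap, 60 mm across and 75 mm high. Origin at the centre of its underside. Leave alone.
- multimeter: Black multimeter lying on its back, 150 x 75 x 42 mm. Origin at the centre of its underside. Leave alone.

How it is judged:
By the outcome, as a careful person would: the job done as asked, in the order asked, and still so for the second after the job is handed in, with the robot touching nothing.
It also fails if it takes over 67 s, if anything falls off the work surface, if the arm or the gripper's body presses on something with over 40 N, if the wrist force passes 120 N, or if a joint passes its speed limit or range.

## Robot

A 7-joint arm with a two-finger parallel gripper is mounted at the origin on the work surface. World frame = base frame: x ahead of the robot, y to its left, z up, the work surface at z = 0. Lengths are in mm, angles in rad, forces in N, time in s.
With the tool pointing down it reaches from about 425 to 800 mm from the base axis. Payload 8.3 kg.
Tool frame: the origin (TCP) lies at the very end of the fingers, on their centre line; the grasp point (between the pads) lies 19 mm behind it (ctrl.pinch_z is the distance from the TCP to the grasp point, in mm); z points along the fingers, y is the line along which they close (so a half turn about z gives the same grasp; the last joint's range is limited). The gripper opens to 85 mm and grips with 20 to 120 N. Pads are 22 mm wide; open, the fingers measure 114 mm over their backs; the gripper's body (76 mm by 85 mm) begins 54 mm behind the grasp point. The pads swing forward as they close: fully open they stand 13 mm farther back than shut.
Start: joints at [1.11, 0.383, 0.016, 1.37, -0.006, 1.388, -0.046], TCP at [242.155, -576.161, 195.779] pointing down, gripper open.
Joint ranges: [-2.95, 2.95], [-0.25, 2.06], [-1.52, 1.56], [0.18, 2.33], [-1.44, 4.58], [0.02, 2.06], [-3.01, 3.01]. Speed limits (rad/s): [2.39, 2.39, 3.01, 3.01, 3.14, 3.14, 3.14].

## Interface

Orientations are given as a unit quaternion [w, x, y, z].
In Python, from cell import ctrl gives the robot as it stands.
- The arm moves only by the tool step_arm, never from a script. Its argument "series" is a list of rows, each an object with "travel": the shift along the tool's x, y, z in m, a list of three; "roll": the turn about the tool's z in rad; "fingers": the gripper command: -1 is fully open, 1 is shut, values between are in proportion. A call has 1 to 8 rows; each row is the pose to reach, as a shift and turn from the pose commanded when the call began, along the tool's axes at that moment; what a row does not reach only later rows make up. A row lasts 1/8 s, in which the tool goes at most 62.5 mm and 10.7 degrees, less where a joint would pass 70% of its speed; a pose out of reach is approached as far as the arm can. A call with a gripper value outside its range is refused whole. The fingers move at their own pace and stop on an object; "grip_force" is the grip in N (left out, the last holds). Time passes only in rows, so rows that repeat a pose let the fingers close. It gives the time, the measured TCP pose, the force, the opening and the grip force at its end, in the units of the state.
- ctrl.sense(): the state, without advancing time (a new reading comes with each control period).
- ctrl.camera(name): name is "scene" or "top" or "wrist"; returns a dict with "pixels" (384x512x3 uint8, red, green, blue), "fx", "fy", "cx", "cy" (pixels), "k1" (the pictures are not rectified: a ray, as slopes to the right and down, at radius r is drawn at 1 + k1 r^2 times it, then the intrinsics apply), "extrinsics" (4x4, takes a point from world to camera coordinates). Camera axes: x right, y down, z forward; pixel columns grow to the right and rows downward; lengths in mm; the calibration is good to about 2 mm. A picture is of the moment at which its call begins. There is no depth.
- ctrl.close_job(): hands the job in; it is judged then, once.
Trained networks look in the newest picture that a camera, given by its name, has taken for a name from the list of things; names that differ only in an ending like _2 or _b are one class to them, and where a whole thing is asked for, a point or a joint stands for the part that bears it (a point fixed in the world has none). Each returns a list of dicts, best first, with "confidence" (0 to 1); they miss things now and then, are a little off and sometimes report something else, mostly with a low value. They report only what shows in the picture. A call takes as long as a camera call.
- ctrl.boxes_of(thing, camera): "bbox" ([left, top, width, height] in pixels, round what is visible of it).
- ctrl.outline_of(thing, camera): "mask" (384x512 bool, what is visible of it) and "bbox" ([left, top, width, height] in pixels, round what is visible of it).
The state is a dict: "t": time; "joint_positions": joint angles; "qvel": joint speeds; "joint_efforts": joint torques, N m; "tcp_pos": TCP position; "tool_rot": TCP orientation; "ft_force": force on the tool from outside, world axes, zero at the start; "wrist_torque": the same for the moment, N m; "gripper_width": finger opening in mm; "finger_force": force on a finger pad.
Only numpy, scipy, OpenCV 4.12 (cv2) and the standard library are available. Lean on these libraries where they do the work, as an engineer would, in place of code of your own. Each camera call takes 0.05 s, during which the arm holds its last target. There are 200 camera calls.

## Working session

There is one attempt and no reset: what is moved stays moved. The work goes in short steps, Python scripts to look and compute and a tool call to move; the robot and the scene stay as the last step left them, time stands still between calls to the robot, and variables do not carry over. Pictures are saved under pics/ and viewed, at most 10 in all, crops included, and the job is handed in when it is done.

Besides the shell and the picture viewer there is one more tool, called as name(argument=value, ...) on one line, values as JSON. step_arm: Moves the arm, as the interface text tells. Its arguments: {"type":"object","properties":{"series":{"type":"array"},"grip_force":{"type":"number"}},"required":["series"]}

```bash
ls; mkdir -p pics; cat > h.py <<'E'
import numpy as np, cv2
from cell import ctrl
from scipy.spatial.transform import Rotation as R
def ray(c,u,v):
    K=np.array([[c['fx'],0,c['cx']],[0,c['fy'],c['cy']],[0,0,1.]])
    p=cv2.undistortPoints(np.array([[[u,v]]],float),K,np.array([c['k1'],0,0,0.]))[0,0]
    E=np.array(c['extrinsics']);Rm=E[:3,:3];o=-Rm.T@E[:3,3];d=Rm.T@np.array([p[0],p[1],1]);return o,d
def onz(c,u,v,z):
    o,d=ray(c,u,v);return o+d*(z-o[2])/d[2]
def proj(c,P):
    E=np.array(c['extrinsics']);p=E[:3,:3]@np.array(P,float)+E[:3,3];x,y=p[:2]/p[2];s=1+c['k1']*(x*x+y*y)
    return np.array([c['fx']*x*s+c['cx'],c['fy']*y*s+c['cy']])
def save(c,n): cv2.imwrite('pics/'+n,np.array(c['pixels'])[:,:,::-1])
E
python3 - <<'E'
from h import *
for n in ['top','scene']:
    c=ctrl.camera(n); save(c,n+'0.png'); o,_=ray(c,256,192); print(n,o.round(),c['fx'],c['k1'])
    for t in ['bin','lid','lid_handle','stay_foot','stay_step','heatsink_center','capacitor_center','tray','mug','screwdriver','spool','jar','multimeter']:
        b=ctrl.boxes_of(t,n)
        print(t,[(np.round(q['bbox']).tolist(),round(q['confidence'],2)) for q in b[:2]])
s=ctrl.sense();print(s)
a=cv2.imread('pics/top0.png');
E
```

```text
pics
top [ 380.  -37. 1075.] 348.3057625470714 -0.016713675988437118
bin [([166.0, 152.0, 96.0, 92.0], 0.59), ([169.0, 150.0, 97.0, 94.0], 0.16)]
lid [([163.0, 151.0, 103.0, 96.0], 0.8)]
lid_handle [([168.0, 152.0, 97.0, 94.0], 0.55)]
stay_foot [([165.0, 151.0, 100.0, 91.0], 0.72), ([170.0, 180.0, 4.0, 45.0], 0.39)]
stay_step [([170.0, 152.0, 93.0, 91.0], 0.59)]
heatsink_center [([168.0, 151.0, 98.0, 94.0], 0.4)]
capacitor_center []
tray [([313.0, 190.0, 55.0, 64.0], 0.68), ([169.0, 151.0, 98.0, 90.0], 0.39)]
mug [([78.0, 200.0, 44.0, 40.0], 0.82)]
screwdriver [([282.0, 229.0, 4.0, 53.0], 0.73)]
spool [([300.0, 150.0, 22.0, 19.0], 0.61)]
jar [([99.0, 174.0, 26.0, 22.0], 0.62)]
multimeter [([382.0, 180.0, 39.0, 55.0], 0.58)]
scene [1033. -505. 1002.] 411.32212840261485 0.03847468803711924
bin [([230.0, 133.0, 115.0, 107.0], 0.86), ([228.0, 131.0, 113.0, 93.0], 0.69)]
lid []
lid_handle [([231.0, 127.0, 110.0, 95.0], 0.69)]
stay_foot [([232.0, 261.0, 26.0, 25.0], 0.56), ([310.0, 143.0, 16.0, 6.0], 0.47)]
stay_step [([226.0, 132.0, 119.0, 103.0], 0.68)]
heatsink_center []
capacitor_cente
[... 442 characters left out ...]
0164003 ,  1.37008105, -0.00627666,
        1.38822595, -0.04651783]), 'qvel': array([ 7.23852412e-04,  7.11378548e-05, -1.44253935e-03, -1.97571895e-03,
       -9.31158387e-04, -3.78756519e-04,  6.03745101e-04]), 'joint_efforts': array([ 1.11982697e-04, -6.27327847e+01,  8.43040030e-01, -3.72075248e+01,
        1.65041350e-02,  2.96469530e-03, -6.00927206e-05]), 'tcp_pos': array([ 242.14282478, -576.16557819,  195.79286783]), 'tool_rot': array([-3.19081167e-05,  9.80282252e-01,  1.97602394e-01,  1.14294731e-05]), 'ft_force': array([-0.12457625,  1.13257127, -0.70612131]), 'wrist_torque': array([-0.002031  , -0.06328169,  0.0314883 ]), 'finger_force': 0.0, 'gripper_width': 85.74024794836222}
```

View pics/top0.png

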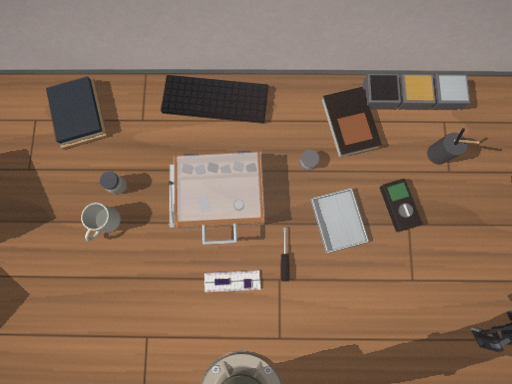

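View pics/scene0.png

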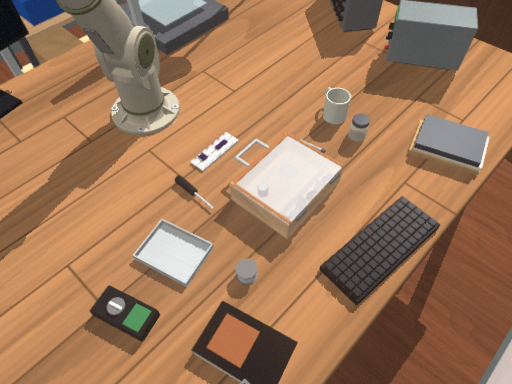

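Top view: bin centred about (218,188), with its bar at (220,240) facing the robot and the stay side on the left (x≈172). The tray is at (340,220) and the screwdriver at (285,255).

```bash
python3 - <<'E'
from h import *
a=cv2.imread('pics/top0.png')[140:260,155:315]
cv2.imwrite('pics/topc.png',cv2.resize(a,None,fx=5,fy=5,interpolation=cv2.INTER_CUBIC))
c=ctrl.camera('top')
for p,z in [((220,240),75),((175,155),70),((261,152),70),((264,222),70),((176,226),70),((313,202),22),((351,189),22),((368,239),22),((330,251),22)]: print(p,onz(c,*p,z).round(1))
E
```

```text
(220, 240) [435.4  64.4  75. ]
(175, 155) [688.7 206.9  70. ]
(261, 152) [699.2 -52.   70. ]
(264, 222) [488.3 -61.3  70. ]
(176, 226) [474.9 193.5  70. ]
(313, 202) [ 555.8 -212.3   22. ]
(351, 189) [ 597.1 -330.4   22. ]
(368, 239) [ 444.3 -374.6   22. ]
(330, 251) [ 408.  -259.4   22. ]
```

View pics/topc.png

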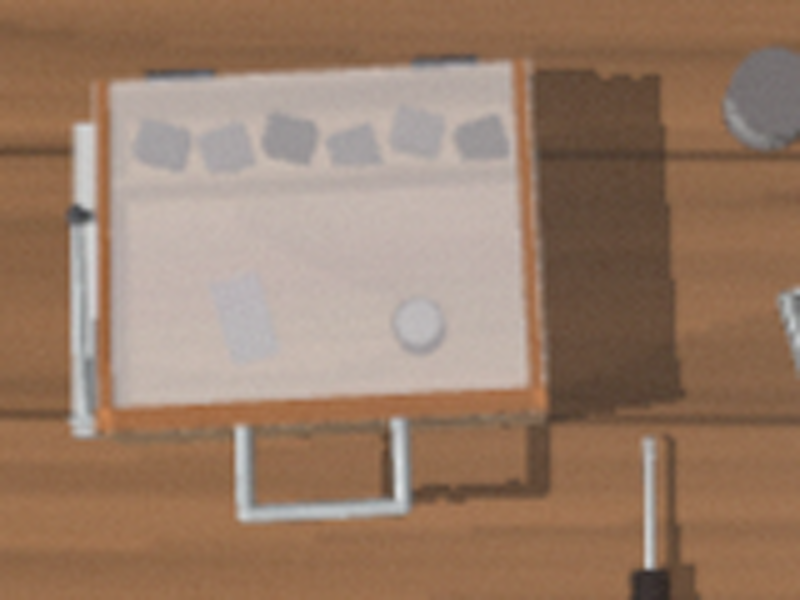

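Crop: bar corners at about (242,515) and (405,505), rear bin corners at (97,80) and (527,60). The heat sink is at (243,317), tilted, with the capacitor at (418,325).

```bash
python3 - <<'E'
from h import *
from scipy.optimize import least_squares
c=ctrl.camera('top')
obs=[((-155,50,74.5),(243,514)),((-155,-50,74.5),(404,505)),((105,130,70),(96,80)),((105,-130,70),(527,61)),((-105,-130,0),(546,416)),((-105,0,0),(323,427))]
def T(p,q): 
    m=np.array([[np.cos(p[2]),-np.sin(p[2])],[np.sin(p[2]),np.cos(p[2])]]); return np.r_[m@np.array(q[:2])+p[:2],q[2]]
f=lambda p:np.concatenate([proj(c,T(p,q))-(np.array(w)/5+[155,140]) for q,w in obs])
r=least_squares(f,[580,70,.05]);p=r.x;print(p,np.degrees(p[2]),r.fun.round(1))
print('bar',T(p,(-155,0,75)),'hinge',T(p,(105,0,70.5)))
for n,w in [('hs',(243,317)),('cap',(418,325))]:
    print(n,onz(c,w[0]/5+155,w[1]/5+140,35))
q=lambda u,v:onz(c,u/5+155,v/5+140,35)
d=q(232,277)-q(253,360);print('hs axis',np.degrees(np.arctan2(d[1],d[0])),np.linalg.norm(d))
t=[((-85,-65,22),(330,251)),((85,65,22),(313,202)),((85,65,22),(313,202)),((85,-65,22),(351,189)),((-85,-65,22),(368,239)),((-85,65,22),(330,251))][2:]
f=lambda p:np.concatenate([proj(c,T(p,a))-np.array(w) for a,w in t])
r=least_squares(f,[500,-290,.3]);print('tray',r.x,r.fun.round(1))
print(ctrl.pinch_z,ctrl.sense()['t'])
E
```

```text
[5.87033148e+02 7.43814453e+01 5.46518660e-02] 3.1313212671278943 [-1.6 -0.9  1.1 -0.7 -0.3  0.3 -0.2 -0.1 -0.8  0.9  1.8  0.7]
bar [432.26456975  65.91462237  75.        ] hinge [691.87637895  80.11703506  70.5       ]
hs [547.32269503 120.86158505  35.        ]
cap [543.09325285  14.68708863  35.        ]
hs axis 15.877133956365851 52.844466941504294
tray [ 5.01684687e+02 -2.94154999e+02  3.03598970e-01] [-1.9 -2.4  0.  -1.6  2.4  1.4 -0.6  2.3]
18.700000000000003 1.5
```

```bash
cat >> h.py <<'E'
def rel(*targets):
    s=ctrl.sense();w=s['tool_rot'];M=R.from_quat([w[1],w[2],w[3],w[0]]).as_matrix()
    h=np.degrees(np.arctan2(M[1,0],M[0,0]));print('t',round(s['t'],2),'tcp',s['tcp_pos'].round(1),'h',h.round(2),'F',s['ft_force'].round(1),'w',round(s['gripper_width'],1))
    for x,y,z,hd in targets:
        r=-(hd-h+180)%360-360*(((-(hd-h+180))%360)>180) if 0 else -(((hd-h)+180)%360-180)
        print((M.T@(np.array([x,y,z])-s['tcp_pos'])/1000).round(4),'roll',round(np.radians(r),3))
E
python3 -c "
from h import *
rel((470,-250,196,60),(450,40,196,93.1))"
```

```text
t 1.5 tcp [ 242.1 -576.2  195.8] h 22.79 F [-0.3  0.3  0.6] w 85.7
[ 3.364e-01 -2.124e-01 -2.000e-04] roll -0.649
[ 4.303e-01 -4.875e-01 -2.000e-04] roll -1.227
```

step_arm(series=[{"travel":[0.336,-0.212,0],"roll":-0.65,"fingers":-1},{"travel":[0.336,-0.212,0],"roll":-0.65,"fingers":-1},{"travel":[0.336,-0.212,0],"roll":-0.65,"fingers":-1},{"travel":[0.336,-0.212,0],"roll":-0.65,"fingers":-1},{"travel":[0.336,-0.212,0],"roll":-0.65,"fingers":-1},{"travel":[0.43,-0.487,0],"roll":-1.227,"fingers":-0.2},{"travel":[0.43,-0.487,0],"roll":-1.227,"fingers":-0.2},{"travel":[0.43,-0.487,0],"roll":-1.227,"fingers":-0.2}], grip_force=40)

```text
t: 2.5
tcp_pos: [436.1, -131.2, 196.0]
tool_rot: [0.0, 0.691, 0.723, 0.0]
ft_force: [1.2, 0.1, 0.2]
gripper_width: 51.4
finger_force: 0.0
```

```bash
python3 -c "
from h import *
rel((445,40,196,93.1))"
```

```text
t 2.5 tcp [ 436.1 -131.2  196. ] h 92.62 F [1.2 0.1 0.2] w 51.4
[ 0.1706  0.0167 -0.    ] roll -0.008
```

step_arm(series=[{"travel":[0.17,0.01,0],"roll":-0.008,"fingers":-0.2},{"travel":[0.17,0.01,0],"roll":-0.008,"fingers":-0.2},{"travel":[0.17,0.01,0],"roll":-0.008,"fingers":-0.2},{"travel":[0.17,0.01,0],"roll":-0.008,"fingers":-0.2},{"travel":[0.17,0.01,0],"roll":-0.008,"fingers":-0.2}])

```text
t: 3.12
tcp_pos: [439.4, 36.4, 195.9]
tool_rot: [0.0, 0.69, 0.724, -0.0]
ft_force: [0.9, -0.5, -0.2]
gripper_width: 51.4
finger_force: 0.0
```

```bash
python3 -c "
from h import *
c=ctrl.camera('wrist');save(c,'w1.png')
print(proj(c,(432,66,75)),ray(c,256,192)[0])
rel((432,66,56,93.1))"
```

```text
[252.07040575 153.16128927] [436.32686195 102.26623659 373.84551213]
t 3.17 tcp [439.5  35.8 195.8] h 92.63 F [-0.5 -0.7  0.1] w 51.4
[ 0.0305 -0.006   0.1398] roll -0.008
```

View pics/w1.png

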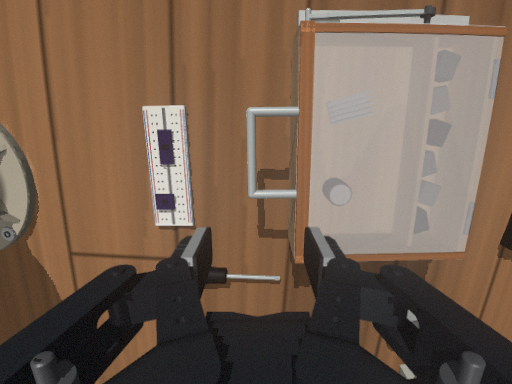

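The wrist view shows the bar centred at (251,152), against a prediction of (252,153), so the fit holds. Next I descend over the bar.

step_arm(series=[{"travel":[0.0305,-0.0065,0.02],"roll":-0.008,"fingers":0},{"travel":[0.0305,-0.007,0.06],"roll":-0.008,"fingers":0},{"travel":[0.0305,-0.007,0.1],"roll":-0.008,"fingers":0},{"travel":[0.0305,-0.007,0.139],"roll":-0.008,"fingers":0},{"travel":[0.0305,-0.007,0.139],"roll":-0.008,"fingers":0},{"travel":[0.0305,-0.007,0.139],"roll":-0.008,"fingers":0.9},{"travel":[0.0305,-0.007,0.139],"roll":-0.008,"fingers":1},{"travel":[0.0305,-0.007,0.139],"roll":-0.008,"fingers":1}], grip_force=40)

```text
t: 4.18
tcp_pos: [431.9, 67.2, 58.0]
tool_rot: [0.001, 0.687, 0.726, 0.001]
ft_force: [0.6, -0.7, 0.2]
gripper_width: 0.2
finger_force: 0.0
```

```bash
python3 -c "
from h import *
rel((432,66,56,93.1))
print(ctrl.sense()['finger_force'])"
```

```text
t 4.17 tcp [431.9  67.2  58. ] h 93.17 F [ 0.6 -0.7  0.2] w 0.2
[-0.0012  0.      0.002 ] roll 0.001
0.0
```

```bash
python3 -c "
from h import *
c=ctrl.camera('wrist');save(c,'w2.png')
print(proj(c,(432,66,75)),proj(c,(432,66,58)))"
```

```text
[257.74793087 228.76250425] [257.68366896 219.25809258]
```

View pics/w2.png

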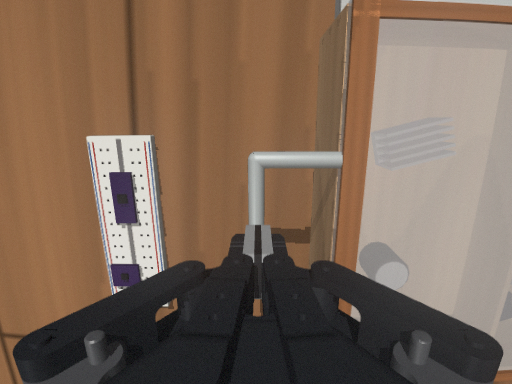

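Fingers closed to 0 mm without the bar, which still shows at (257,190) in front of the pads. I'll check its apparent size and height, and look from the scene camera.

```bash
python3 -c "
from h import *
c=ctrl.camera('wrist');print(c['fx'])
g=np.array(c['pixels'])[190:200,235:285].mean(0).sum(1);print(g.round().astype(int))
for z in (45,75,90):
  print(z,proj(c,(427,100,z)),proj(c,(437,100,z)),proj(c,(432,116,z)))
s=ctrl.camera('scene');im=np.array(s['pixels'])[100:200,210:340,::-1]
cv2.imwrite('pics/s2.png',cv2.resize(im,None,fx=6,fy=6,interpolation=cv2.INTER_CUBIC))
for z in (45,75,90): print((proj(s,(432,111,z))-[210,100])*6,(proj(s,(432,21,z))-[210,100])*6)
"
```

```text
273.3208712084206
[304 307 306 302 302 298 295 290 293 298 301 306 312 318 417 456 485 514
 536 547 538 514 504 491 470 447 418 374 325 277 320 322 317 314 314 309
 309 308 302 300 299 295 293 293 291 289 295 296 295 298]
45 [253.55182924 167.27905005] [267.70244187 168.04670779] [261.96782964 144.80477983]
75 [252.9173003  175.82217546] [269.57163544 176.71746789] [262.84577002 149.47087776]
90 [252.50780941 181.33915075] [270.77760203 182.3152695 ] [263.41623644 152.50385256]
[278.55100039 284.88312262] [155.4203397  383.02219728]
[277.79024407 245.17412173] [152.16382957 344.08337297]
[277.39861245 224.72971493] [150.48508134 324.01988571]
```

View pics/s2.png

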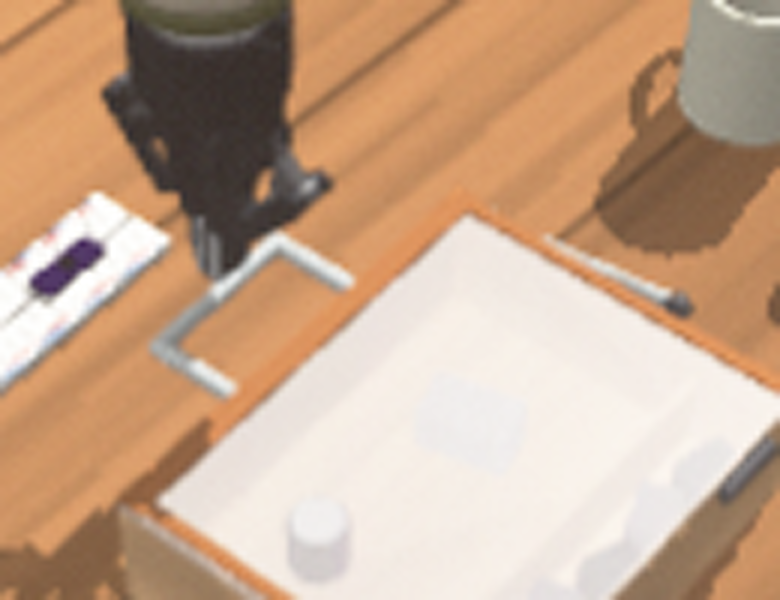

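```bash
python3 -c "
from h import *
s=ctrl.camera('scene');o,d=ray(s,245.8,146.7)
p=o+d*(432-o[0])/d[0];print(p)
p=o+d*(67-o[1])/d[1];print(p)
o,d=ray(s,210+280/6,100+238/6);print('corner',o+d*(75-o[2])/d[2])
o,d=ray(s,210+155/6,100+345/6);print('corner',o+d*(75-o[2])/d[2])
c=ctrl.camera('wrist')
for z in (58,70,80,90): print(z,proj(c,(432,78,z)))
print('bar',onz(c,255,195,75),onz(c,257,155,75)); 
"
```

```text
[432.          65.70061572  85.41426325]
[430.62942915  67.          83.32484244]
corner [429.42183121 115.34944593  75.        ]
corner [433.44657603  21.53508637  75.        ]
58 [259.73601377 203.23424157]
70 [259.88793612 208.84636581]
80 [260.03079857 214.12624574]
90 [260.19135783 220.06298648]
bar [428.38344428  88.35403028  75.        ] [428.27017576 112.69459453  75.        ]
```

Both views put the closed fingertips near z≈84, above the bar, although the TCP reads 58. I'll open, go about 22 mm lower (the desk is still well clear) and try again, watching the force.

step_arm(series=[{"travel":[0,0,0],"roll":0,"fingers":0},{"travel":[0,-0.002,0],"roll":0,"fingers":0},{"travel":[0,-0.002,0.01],"roll":0,"fingers":0},{"travel":[0,-0.002,0.022],"roll":0,"fingers":0},{"travel":[0,-0.002,0.022],"roll":0,"fingers":0},{"travel":[0,-0.002,0.022],"roll":0,"fingers":1},{"travel":[0,-0.002,0.022],"roll":0,"fingers":1},{"travel":[0,-0.002,0.022],"roll":0,"fingers":1}], grip_force=40)

```text
t: 5.42
tcp_pos: [431.0, 67.4, 35.8]
tool_rot: [0.001, 0.687, 0.726, 0.002]
ft_force: [6.2, -0.5, -1.8]
gripper_width: 7.8
finger_force: 40.6
```

```bash
python3 -c "
from h import *
rel((432,66,56,93.1))
print(ctrl.sense())"
```

```text
t 5.42 tcp [431.   67.4  35.8] h 93.17 F [ 6.2 -0.5 -1.8] w 7.8
[-0.0015  0.001  -0.0202] roll 0.001
{'t': 5.425, 'joint_positions': array([ 0.38814464,  0.18965805, -0.66533599,  2.04327455,  0.1441082 ,
        0.94934584, -0.29685434]), 'qvel': array([-3.95446353e-04, -1.66524176e-03, -4.70598479e-05, -6.35618910e-04,
        1.69143475e-03,  3.67253009e-04, -3.17647182e-04]), 'joint_efforts': array([-2.04260359e-01, -3.64418292e+01, -3.96052167e+00, -2.77906787e+01,
       -4.36452879e-01,  1.80780374e+00, -2.58445699e-02]), 'tcp_pos': array([430.99604556,  67.4131594 ,  35.75174026]), 'tool_rot': array([0.00119958, 0.68725441, 0.72641403, 0.00160993]), 'ft_force': array([ 6.22788598, -0.51316128, -1.78603522]), 'wrist_torque': array([ 0.03415259, -1.13540877,  0.00403329]), 'finger_force': 40.6381094455719, 'gripper_width': 7.841100353002027}
```

```bash
python3 -c "
from h import *
s=ctrl.camera('scene');c=ctrl.camera('wrist')
a=cv2.resize(np.array(s['pixels'])[110:170,225:285,::-1],(400,400),interpolation=cv2.INTER_CUBIC)
b=cv2.resize(np.array(c['pixels'])[140:300,180:340,::-1],(400,400),interpolation=cv2.INTER_CUBIC)
cv2.imwrite('pics/s3.png',np.hstack([a,b]))
"
```

```text
(no output)
```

View pics/s3.png

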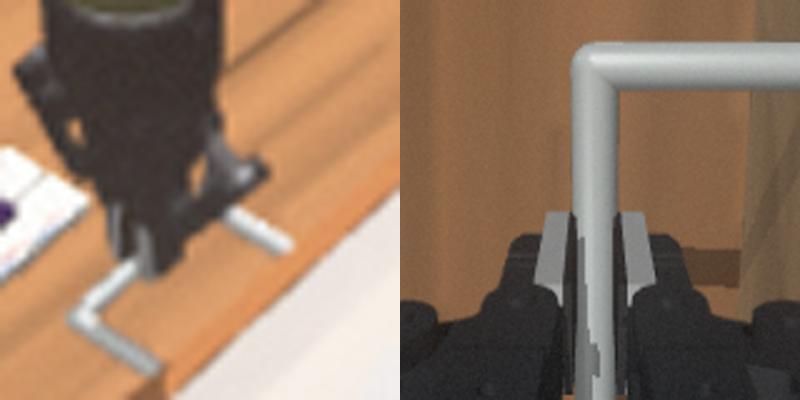

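The bar now sits between the pads, but near the tips, and the width reads only 7.8 mm. I'll regrip 8 mm lower.

step_arm(series=[{"travel":[0,0,0],"roll":0,"fingers":0.4},{"travel":[0,0,0.004],"roll":0,"fingers":0.4},{"travel":[0,0,0.008],"roll":0,"fingers":0.4},{"travel":[0,0,0.008],"roll":0,"fingers":1},{"travel":[0,0,0.008],"roll":0,"fingers":1},{"travel":[0,0,0.008],"roll":0,"fingers":1}], grip_force=40)

```text
t: 6.28
tcp_pos: [431.1, 67.2, 27.5]
tool_rot: [0.001, 0.687, 0.726, 0.002]
ft_force: [6.2, -1.0, -1.0]
gripper_width: 8.2
finger_force: 38.9
```

```bash
python3 -c "
from h import *
rel()
s=ctrl.sense();print(s['finger_force'],s['wrist_torque'])
c=ctrl.camera('scene');o,d=ray(c,246.8,151.7);print(o+d*(431-o[0])/d[0])"
```

```text
t 6.28 tcp [431.1  67.2  27.5] h 93.16 F [ 6.2 -1.  -1. ] w 8.2
38.93480837345123 [-0.03987369 -1.29788503  0.04042293]
[431.          69.78021896  58.79047968]
```

step_arm(series=[{"travel":[0,0.0018,-0.0259],"roll":0,"fingers":1},{"travel":[0,0.0061,-0.0515],"roll":0,"fingers":1},{"travel":[0,0.013,-0.0765],"roll":0,"fingers":1},{"travel":[0,0.0223,-0.1008],"roll":0,"fingers":1},{"travel":[0,0.034,-0.124],"roll":0,"fingers":1},{"travel":[0,0.0479,-0.1459],"roll":0,"fingers":1},{"travel":[0,0.064,-0.1663],"roll":0,"fingers":1},{"travel":[0,0.082,-0.185],"roll":0,"fingers":1}])

```text
t: 7.32
tcp_pos: [513.4, 71.9, 211.1]
tool_rot: [0.001, 0.687, 0.726, 0.002]
ft_force: [21.7, 4.5, -26.0]
gripper_width: 8.0
finger_force: 39.5
```

step_arm(series=[{"travel":[0,0.0228,-0.0149],"roll":0,"fingers":1},{"travel":[0,0.0442,-0.0296],"roll":0,"fingers":1},{"travel":[0,0.067,-0.0422],"roll":0,"fingers":1},{"travel":[0,0.091,-0.0524],"roll":0,"fingers":1}])

```text
t: 7.82
tcp_pos: [601.8, 77.0, 265.1]
tool_rot: [-0.0, 0.687, 0.727, -0.0]
ft_force: [-2.1, 1.6, 2.3]
gripper_width: 8.0
finger_force: 42.0
```

```bash
python3 -c "
from h import *
rel()
for n in('scene',):
  c=ctrl.camera(n);save(c,'l1_%s.png'%n)
h=np.array([691.9,80.1,70.5]);u=np.array([np.cos(.0547),np.sin(.0547)])
for th in (1.1,1.15,1.2,1.25):
  p=th+.017;P=np.r_[h[:2]-260*np.cos(p)*u,70.5+260*np.sin(p)];print(th,P.round(1))"
```

```text
t 7.83 tcp [601.8  77.  265.1] h 93.2 F [-2.1  1.6  2.3] w 8.0
1.1 [578.1  73.9 304.2]
1.15 [589.9  74.5 309.6]
1.2 [602.   75.2 314.4]
1.25 [614.2  75.8 318.6]
```

step_arm(series=[{"travel":[0,0.0125,-0.0042],"roll":0,"fingers":1},{"travel":[0,0.0248,-0.0078],"roll":0,"fingers":1},{"travel":[0,0.0399,-0.0112],"roll":0,"fingers":1},{"travel":[0,0.055,-0.0138],"roll":0,"fingers":1},{"travel":[0,0.055,-0.0138],"roll":0,"fingers":1},{"travel":[0,0.055,-0.0138],"roll":0,"fingers":1}])

```text
t: 8.62
tcp_pos: [656.2, 80.3, 277.6]
tool_rot: [-0.0, 0.687, 0.727, -0.0]
ft_force: [0.2, 2.2, 0.1]
gripper_width: 8.4
finger_force: 42.6
```

```bash
python3 -c "
from h import *
rel()
h=np.array([691.9,80.1,70.5]);u=np.array([np.cos(.0547),np.sin(.0547)])
for th in (1.31,1.38,1.42,1.45):
  p=th+.017;P=np.r_[h[:2]-260*np.cos(p)*u,70.5+260*np.sin(p)];print(th,P.round(1))
c=ctrl.camera('scene');print(ctrl.boxes_of('stay_foot','scene')[:2])
im=np.array(c['pixels'])[:,:,::-1]
v=lambda x,y,z:np.r_[(h[:2]-x*u+y*np.array([-u[1],u[0]])),z]
for nm,P in (('caught',v(83,137,45.5)),('step',v(86,140,49.5)),('front',v(100,137,52.5))): print(nm,proj(c,P).round(1))
cv2.imwrite('pics/s4.png',cv2.resize(im[60:210,220:390],None,fx=4,fy=4,interpolation=cv2.INTER_CUBIC))
"
```

```text
t 8.62 tcp [656.2  80.3 277.6] h 93.22 F [0.2 2.2 0.1] w 8.4
1.31 [629.2  76.7 322.8]
1.38 [647.   77.6 326.6]
1.42 [657.3  78.2 328.2]
1.45 [665.   78.6 329.1]
[]
caught [319.8 157.4]
step [319.7 155.5]
front [315.5 153.2]
```

View pics/s4.png

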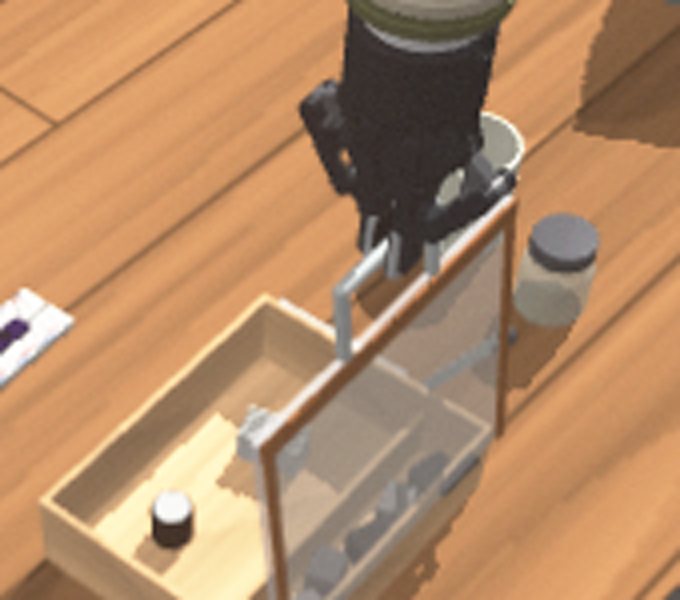

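The lid is up at about 1.41 rad, held by the bar, with the heat sink and capacitor in place. I'll go slightly further and then let it back slowly.

step_arm(series=[{"travel":[0,0.008,-0.001],"roll":0,"fingers":1},{"travel":[0,0.008,-0.001],"roll":0,"fingers":1},{"travel":[0,0.002,0],"roll":0,"fingers":1},{"travel":[0,-0.005,0.0008],"roll":0,"fingers":1},{"travel":[0,-0.012,0.002],"roll":0,"fingers":1},{"travel":[0,-0.018,0.0033],"roll":0,"fingers":1},{"travel":[0,-0.023,0.0045],"roll":0,"fingers":1},{"travel":[0,-0.023,0.0045],"roll":0,"fingers":1}])

```text
t: 9.72
tcp_pos: [633.1, 78.8, 273.8]
tool_rot: [0.0, 0.687, 0.727, 0.0]
ft_force: [-0.2, 5.3, -3.0]
gripper_width: 8.4
finger_force: 42.1
```

```bash
python3 -c "
from h import *
rel()"
```

```text
t 9.72 tcp [633.1  78.8 273.8] h 93.21 F [-0.2  5.3 -3. ] w 8.4
```

step_arm(series=[{"travel":[0,-0.002,0.0005],"roll":0,"fingers":1},{"travel":[0,-0.004,0.001],"roll":0,"fingers":1},{"travel":[0,-0.004,0.001],"roll":0,"fingers":1}])

```text
t: 10.1
tcp_pos: [629.5, 78.6, 272.9]
tool_rot: [0.0, 0.687, 0.727, 0.0]
ft_force: [-0.5, 5.0, -1.0]
gripper_width: 8.4
finger_force: 42.3
```

step_arm(series=[{"travel":[0,-0.002,0.0005],"roll":0,"fingers":1},{"travel":[0,-0.003,0.0008],"roll":0,"fingers":1},{"travel":[0,-0.003,0.0008],"roll":0,"fingers":1}])

```text
t: 10.48
tcp_pos: [626.8, 78.4, 272.2]
tool_rot: [0.0, 0.687, 0.727, 0.0]
ft_force: [0.8, 5.5, -0.9]
gripper_width: 8.0
finger_force: 42.3
```

step_arm(series=[{"travel":[0,-0.002,0.0005],"roll":0,"fingers":1},{"travel":[0,-0.003,0.0008],"roll":0,"fingers":1},{"travel":[0,-0.003,0.0008],"roll":0,"fingers":1}])

```text
t: 10.85
tcp_pos: [624.7, 78.3, 271.7]
tool_rot: [0.001, 0.687, 0.726, 0.001]
ft_force: [4.9, 4.6, -0.4]
gripper_width: 8.3
finger_force: 42.3
```

```bash
python3 -c "
from h import *
rel()
c=ctrl.camera('top');b=ctrl.outline_of('stay_foot','top');print([(q['bbox'],round(q['confidence'],2)) for q in b[:3]])
im=np.array(c['pixels'])[:,:,::-1]
h=np.array([691.9,80.1,70.5]);u=np.array([np.cos(.0547),np.sin(.0547)])
v=lambda x,y,z:np.r_[(h[:2]-x*u+y*np.array([-u[1],u[0]])),z]
for nm,P in (('caught',v(83,137,45.5)),('step',v(86,140,49.5)),('front',v(100,137,52.5))): print(nm,((proj(c,P)-[150,120])*[6,6]).round(1))
cv2.imwrite('pics/t5.png',cv2.resize(im[120:220,150:270],None,fx=6,fy=6,interpolation=cv2.INTER_CUBIC))
"
```

```text
t 10.85 tcp [624.7  78.3 271.7] h 93.18 F [ 4.9  4.6 -0.4] w 8.3
[([170.4, 147.8, 94.7, 80.9], 0.65)]
caught [141.7 390.1]
step [133.9 394.5]
front [138.6 420.3]
```

View pics/t5.png

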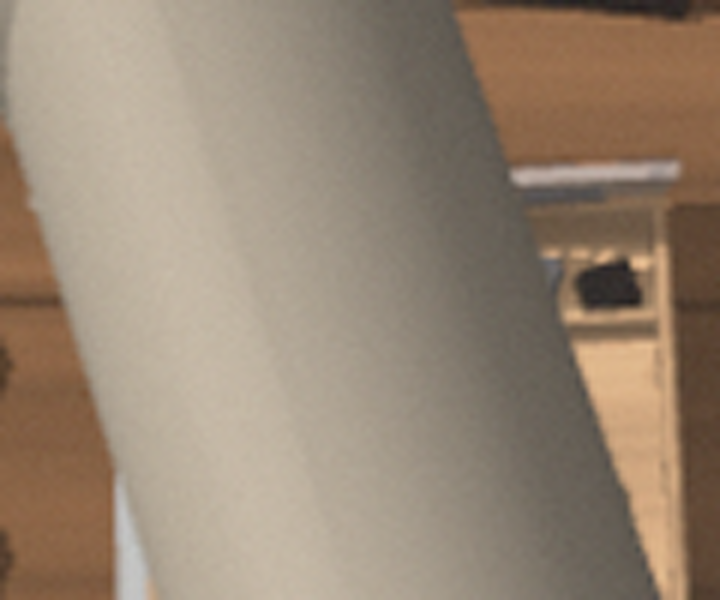

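The arm hides the stay in this view. The x force has started to rise, so I'll press 3 mm more to confirm that the stay is carrying the lid.

step_arm(series=[{"travel":[0,-0.003,0.0008],"roll":0,"fingers":1},{"travel":[0,-0.003,0.0008],"roll":0,"fingers":1}])

```text
t: 11.2
tcp_pos: [622.8, 78.1, 271.2]
tool_rot: [0.002, 0.687, 0.726, 0.002]
ft_force: [9.5, 6.9, -0.6]
gripper_width: 8.1
finger_force: 42.3
```

step_arm(series=[{"travel":[0,0.004,-0.0008],"roll":0,"fingers":1},{"travel":[0,0.004,-0.0008],"roll":0,"fingers":0.7},{"travel":[0,0.004,-0.0008],"roll":0,"fingers":0.3},{"travel":[0,0.004,-0.0008],"roll":0,"fingers":0.3},{"travel":[0,0.004,-0.0108],"roll":0,"fingers":0.3},{"travel":[0,0.004,-0.03],"roll":0,"fingers":0.3},{"travel":[0,0.004,-0.06],"roll":0,"fingers":0.3},{"travel":[0,0.0,-0.09],"roll":0,"fingers":0.3}])

```text
t: 12.2
tcp_pos: [620.5, 77.6, 361.6]
tool_rot: [0.0, 0.687, 0.726, 0.0]
ft_force: [0.5, 0.7, -0.1]
gripper_width: 30.1
finger_force: 0.0
```

```bash
python3 -c "
from h import *
c=ctrl.camera('wrist')
h=np.array([691.9,80.1,70.5]);u=np.array([np.cos(.0547),np.sin(.0547)])
g=np.array(c['pixels'])
for th in (1.28,1.31,1.34): 
  p=th+.017; print(th,[proj(c,np.r_[h[:2]-260*np.cos(p)*u+y*np.array([-u[1],u[0]]),70.5+260*np.sin(p)]).round(1) for y in (-48,0,35,48)])
for r in (120,140,160,180): print(r,g[r,200:300:2].sum(1))
rel((400,80,361,93.1),(400,120,361,20))
from cell import ctrl; print(ctrl.boxes_of('lid_handle','scene')[:1])
"
```

```text
1.28 [array([258.8, 254. ]), array([258.9, 202.2]), array([259. , 160.5]), array([259. , 144.2])]
1.31 [array([267.4, 255.1]), array([268. , 202.9]), array([268.5, 160.9]), array([268.6, 144.4])]
1.34 [array([276.2, 256.1]), array([277.3, 203.5]), array([278.1, 161.2]), array([278.5, 144.7])]
120 [414 401 397 443 439 435 437 417 400 424 425 521 656 669 538 418 461 396
 413 412 419 413 424 412 425 430 434 445 448 457 461 463 388 612 459 464
 283 303 582 577 622 403 358 243 373 366 357 348 346 361]
140 [629 601 588 626 641 555 455 432 416 414 431 417 412 410 426 412 395 403
 421 419 605 610 615 573 589 598 595 605 618 622 624 632 505 610 441 614
 598 527 522 500 476 420 280 248 285 346 344 335 368 363]
160 [635 627 593 593 607 635 634 639 624 606 625 620 602 599 609 612 591 587
 587 570 561 564 573 585 596 612 610 621 627 629 518 616 663 625 565 473
 297 375 609 602 556 418 245 337 386 370 341 336 377 349]
180 [636 636 617 603 615 571 227 294 409 281 213 201 207 544 567 570 557 559
 576 579 570 579 585 592 605 628 622 624 641 636 521 614 666 624 560 462
 461 550 588 638 530 418 236 348 432 402 336 342 365 324]
t 12.25 tcp [620.8  78.  366.4] h 93.16 F [-2.7  0.2  4.3] w 29.9
[ 0.0141 -0.2204  0.0041] roll 0.001
[ 0.0541 -0.2182  0.0041] roll 1.277
[{'bbox': [283.3, 106.0, 62.9, 119.6], 'confidence': 0.83}]
```

The bar stands at wrist column about 265, which matches the lid propped near 1.30 rad. I'll back away and turn for the heat sink.

step_arm(series=[{"travel":[0.01,-0.06,0],"roll":0,"fingers":0.3},{"travel":[0.02,-0.12,0],"roll":-0.18,"fingers":0.1},{"travel":[0.02,-0.16,0],"roll":-0.36,"fingers":-0.1},{"travel":[0.02,-0.16,0],"roll":-0.54,"fingers":-0.2},{"travel":[0.02,-0.16,0],"roll":-0.72,"fingers":-0.2},{"travel":[0.02,-0.16,0],"roll":-0.9,"fingers":-0.2},{"travel":[0.02,-0.16,0],"roll":-1.08,"fingers":-0.2},{"travel":[0.02,-0.16,0],"roll":-1.26,"fingers":-0.2}])

```text
t: 13.3
tcp_pos: [459.6, 88.8, 360.2]
tool_rot: [0.0, 0.124, 0.992, -0.0]
ft_force: [-0.0, -0.6, -0.1]
gripper_width: 51.2
finger_force: 0.0
```

```bash
python3 -c "
from h import *
rel((500,121,366,196))
for n in ('wrist','scene','top'):
  c=ctrl.camera(n);save(c,'b_%s.png'%n)
  for k in ('heatsink_center','capacitor_center'):
    for q in ctrl.outline_of(k,n)[:2]:
      m=q['mask'].astype(np.uint8);(a,b),wh,an=cv2.minAreaRect(np.argwhere(m)[:,::-1].astype(np.float32));mm=np.argwhere(m).mean(0)[::-1]
      print(n,k,round(q['confidence'],2),np.round(q['bbox']),np.round([a,b,*wh,an],1),onz(c,*mm,20).round(1),onz(c,*mm,35).round(1))
"
```

```text
t 13.3 tcp [459.6  88.8 360.2] h 165.72 F [-0.  -0.6 -0.1] w 51.2
[-0.0312  0.0411 -0.0058] roll -0.529
wrist heatsink_center 0.91 [273. 181.  26.  27.] [285.3 196.   27.2  14.9  58. ] [549.7 121.5  20. ] [545.2 121.1  35. ]
wrist capacitor_center 0.66 [222. 197.  22.  20.] [232.  207.5  19.   16.   90. ] [547.2  13.7  20. ] [542.8  16.3  35. ]
scene capacitor_center 0.47 [257. 186.  11.  11.] [263.  189.5  13.   10.   90. ] [544.8  20.   20. ] [552.3  12.   35. ]
top heatsink_center 0.7 [202. 192.   9.  18.] [203.6 203.8  16.4   8.2  71.6] [550.2 122.3  20. ] [547.7 120.   35. ]
```

step_arm(series=[{"travel":[-0.03,0.015,0],"roll":-0.18,"fingers":-0.2},{"travel":[-0.06,0.035,0],"roll":-0.36,"fingers":-0.2},{"travel":[-0.072,0.05,0.04],"roll":-0.54,"fingers":-0.2},{"travel":[-0.072,0.05,0.09],"roll":-0.54,"fingers":-0.2},{"travel":[-0.072,0.05,0.14],"roll":-0.54,"fingers":-0.2},{"travel":[-0.072,0.05,0.18],"roll":-0.54,"fingers":-0.2},{"travel":[-0.072,0.05,0.19],"roll":-0.54,"fingers":-0.2}])

```text
t: 14.62
tcp_pos: [540.6, 118.3, 167.7]
tool_rot: [-0.002, -0.141, 0.99, -0.0]
ft_force: [0.4, 0.0, -0.4]
gripper_width: 51.1
finger_force: 0.0
```

```bash
python3 -c "
from h import *
rel((542,120,100,196))
c=ctrl.camera('wrist');save(c,'c_wrist.png')
for q in ctrl.outline_of('heatsink_center','wrist')[:2]:
  m=q['mask'].astype(np.uint8);r=cv2.minAreaRect(np.argwhere(m)[:,::-1].astype(np.float32));P=[onz(c,*x,35)[:2] for x in cv2.boxPoints(r)]
  print(q['confidence'],r,np.round(P,1))
  for a,b in ((0,1),(1,2)): d=P[a]-P[b];print(np.hypot(*d),np.degrees(np.arctan2(d[1],d[0]))%180)
print(proj(c,(547,120.5,35)))
t=ctrl.sense()['tcp_pos']
for dy in(-25,25): print(proj(c,t+[0,dy,24]))
im=np.array(c['pixels'])[:,:,::-1]
cv2.imwrite('pics/c6.png',im)
"
```

```text
t 14.62 tcp [540.6 118.3 167.7] h -163.74 F [ 0.4  0.  -0.4] w 51.1
[-0.0021  0.0012  0.0677] roll 0.005
0.84 ((258.51995849609375, 184.5993194580078), (44.87508010864258, 24.3198299407959), 88.09085083007812) [[526.3  99.6]
 [517.7 126. ]
 [568.6 143.3]
 [577.7 115.8]]
27.80815522072352 108.15616886503304
53.78859910575012 18.79495898311444
[258.13228585 184.46280647]
[218.22192049 224.71019572]
[298.0463196  246.20933072]
```

View pics/c6.png

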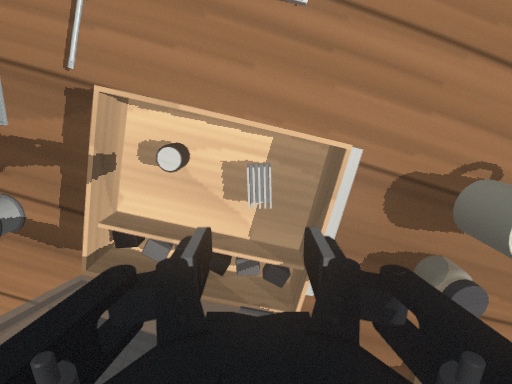

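The wrist view shows the heat sink at (259,185), long axis about 18.5°, with fingers either side and the capacitor well clear at (172,157). Descending.

step_arm(series=[{"travel":[-0.002,0.001,0.05],"roll":-0.04,"fingers":-0.2},{"travel":[-0.002,0.001,0.1],"roll":-0.04,"fingers":-0.2},{"travel":[-0.002,0.001,0.135],"roll":-0.04,"fingers":-0.2},{"travel":[-0.002,0.001,0.15],"roll":-0.04,"fingers":-0.2},{"travel":[-0.002,0.001,0.158],"roll":-0.04,"fingers":-0.2},{"travel":[-0.002,0.001,0.158],"roll":-0.04,"fingers":-0.2}])

```text
t: 15.48
tcp_pos: [544.7, 120.9, 13.3]
tool_rot: [0.001, -0.162, 0.987, 0.0]
ft_force: [0.4, -0.5, -0.2]
gripper_width: 51.1
finger_force: 0.0
```

```bash
python3 -c "
from h import *
rel((543,119.5,-12,198.5))
s=ctrl.camera('scene');save(s,'d_scene.png')
q=ctrl.outline_of('heatsink_center','wrist') if ctrl.camera('wrist') else 0
print(len(q), [(x['bbox'],x['confidence']) for x in q[:2]])"
```

```text
t 15.47 tcp [544.7 120.9  13.3] h -161.41 F [ 0.4 -0.5 -0.2] w 51.1
[ 0.0021 -0.0008  0.0253] roll 0.002
1 [([233.6, 188.5, 45.7, 86.0], 0.7)]
```

step_arm(series=[{"travel":[0.002,-0.0005,0.006],"roll":0,"fingers":-0.2},{"travel":[0.002,-0.0005,0.012],"roll":0,"fingers":-0.2},{"travel":[0.002,-0.0005,0.012],"roll":0,"fingers":-0.2}])

```text
t: 16.0
tcp_pos: [541.4, 119.2, -0.6]
tool_rot: [-0.001, -0.162, 0.987, -0.0]
ft_force: [0.8, -0.1, -0.1]
gripper_width: 51.1
finger_force: 0.0
```

step_arm(series=[{"travel":[0,0,0.005],"roll":0,"fingers":-0.1},{"travel":[0,0,0.01],"roll":0,"fingers":-0.1},{"travel":[0,0,0.01],"roll":0,"fingers":-0.1}])

```text
t: 16.38
tcp_pos: [541.6, 119.4, -10.4]
tool_rot: [-0.0, -0.162, 0.987, 0.0]
ft_force: [0.4, 0.4, 0.7]
gripper_width: 46.6
finger_force: 0.0
```

step_arm(series=[{"travel":[0,0,0.004],"roll":0,"fingers":-0.1},{"travel":[0,0,0.004],"roll":0,"fingers":0.2},{"travel":[0,0,0.004],"roll":0,"fingers":0.35},{"travel":[0,0,0.004],"roll":0,"fingers":0.6},{"travel":[0,0,0.004],"roll":0,"fingers":1},{"travel":[0,0,0.004],"roll":0,"fingers":1}], grip_force=30)

```text
t: 17.12
tcp_pos: [542.1, 119.5, -13.8]
tool_rot: [0.0, -0.162, 0.987, 0.0]
ft_force: [-0.1, -0.8, -0.4]
gripper_width: 27.2
finger_force: 30.2
```

step_arm(series=[{"travel":[0,0,-0.01],"roll":0,"fingers":1},{"travel":[0,0,-0.03],"roll":0,"fingers":1},{"travel":[0.005,0,-0.06],"roll":0,"fingers":1},{"travel":[0.01,0,-0.09],"roll":0,"fingers":1},{"travel":[0.015,0,-0.12],"roll":0,"fingers":1},{"travel":[0.015,0,-0.125],"roll":0,"fingers":1}], grip_force=40)

```text
t: 17.88
tcp_pos: [529.2, 115.3, 114.5]
tool_rot: [0.003, -0.162, 0.987, -0.0]
ft_force: [0.7, 0.5, -0.9]
gripper_width: 26.8
finger_force: 40.3
```

```bash
python3 -c "
from h import *
rel((500,-100,112,180),(500,-292,112,197.5))
c=ctrl.camera('wrist');save(c,'e_wrist.png')
for k in ('heatsink_center','capacitor_center','tray'):
  for q in ctrl.boxes_of(k,'wrist')[:1]: print(k,q)
t=ctrl.camera('top')
for q in ctrl.outline_of('tray','top')[:1]:
  r=cv2.minAreaRect(np.argwhere(q['mask'])[:,::-1].astype(np.float32));P=np.array([onz(t,*x,22)[:2] for x in cv2.boxPoints(r)]);print(q['confidence'],P.round(),P.mean(0))
"
```

```text
t 17.88 tcp [529.2 115.3 114.5] h -161.38 F [ 0.7  0.5 -0.9] w 26.8
[ 0.0964 -0.1948  0.0023] roll 0.325
[ 0.1577 -0.3767  0.0023] roll 0.019
heatsink_center {'bbox': [227.7, 205.9, 58.6, 102.3], 'confidence': 0.96}
capacitor_center {'bbox': [133.6, 151.7, 47.0, 37.3], 'confidence': 0.57}
0.62 [[ 565. -201.]
 [ 605. -333.]
 [ 438. -374.]
 [ 400. -245.]] [ 501.69439033 -288.16452188]
```

Heat sink held and clear of the bin; carrying it to the tray.

step_arm(series=[{"travel":[0.01,-0.025,0],"roll":0.04,"fingers":1},{"travel":[0.033,-0.075,0],"roll":0.08,"fingers":1},{"travel":[0.055,-0.13,0],"roll":0.13,"fingers":1},{"travel":[0.08,-0.185,0],"roll":0.18,"fingers":1},{"travel":[0.103,-0.24,0],"roll":0.23,"fingers":1},{"travel":[0.127,-0.295,0],"roll":0.28,"fingers":1},{"travel":[0.148,-0.345,0],"roll":0.325,"fingers":1},{"travel":[0.161,-0.374,0],"roll":0.325,"fingers":1}])

```text
t: 19.18
tcp_pos: [492.9, -294.5, 109.8]
tool_rot: [-0.001, 0.002, 1.0, 0.0]
ft_force: [0.7, 1.3, -1.1]
gripper_width: 27.0
finger_force: 40.3
```

```bash
python3 -c "
from h import *
rel((496,-291,-14,180)); print(ctrl.sense()['joint_positions'].round(2))
c=ctrl.camera('wrist');save(c,'f_wrist.png')
for k in ('heatsink_center','tray'):
  for q in ctrl.boxes_of(k,'wrist')[:1]: print(k,q)
print([proj(c,(501.5+a*np.cos(.3)-b*np.sin(.3),-291+a*np.sin(.3)+b*np.cos(.3),22)).round() for a,b in ((-85,-65),(-85,65),(85,65),(85,-65))])
for n in ('top','scene'):
  t=ctrl.camera(n)
  for q in ctrl.outline_of('heatsink_center',n)[:1]:
    print(n,q['confidence'],onz(t,*np.argwhere(q['mask']).mean(0)[::-1],145))
"
```

```text
t 19.18 tcp [ 492.9 -294.5  109.8] h 179.73 F [ 0.7  1.3 -1.1] w 27.0
[-0.0033  0.0035  0.1238] roll -0.005
[ 0.94  0.39 -0.59  1.61  0.23  1.21  1.87]
heatsink_center {'bbox': [228.4, 206.0, 55.5, 99.0], 'confidence': 0.63}
tray {'bbox': [172.4, 96.1, 169.7, 162.8], 'confidence': 0.85}
[array([170., 134.]), array([301.,  91.]), array([343., 251.]), array([228., 283.])]
top 0.47 [ 498.66750812 -286.06510782  145.        ]
scene 0.73 [ 511.92034247 -287.26039097  145.        ]
```

step_arm(series=[{"travel":[-0.003,0.003,0.03],"roll":0,"fingers":1},{"travel":[-0.003,0.003,0.065],"roll":0,"fingers":1},{"travel":[-0.003,0.003,0.095],"roll":0,"fingers":1},{"travel":[-0.003,0.003,0.112],"roll":0,"fingers":1},{"travel":[-0.003,0.003,0.12],"roll":0,"fingers":1},{"travel":[-0.003,0.003,0.122],"roll":0,"fingers":1}])

```text
t: 20.27
tcp_pos: [498.0, -287.9, -10.5]
tool_rot: [0.0, -0.0, 1.0, -0.0]
ft_force: [0.2, 0.6, -0.1]
gripper_width: 26.9
finger_force: 40.3
```

step_arm(series=[{"travel":[0,0,0.002],"roll":0,"fingers":1},{"travel":[0,0,0.002],"roll":0,"fingers":1}])

```text
t: 20.52
tcp_pos: [497.9, -288.3, -12.3]
tool_rot: [0.0, 0.0, 1.0, -0.0]
ft_force: [-0.5, 0.1, -0.5]
gripper_width: 26.9
finger_force: 40.3
```

step_arm(series=[{"travel":[0,0,0.0015],"roll":0,"fingers":1},{"travel":[0,0,0.0025],"roll":0,"fingers":1},{"travel":[0,0,0.0025],"roll":0,"fingers":1}])

```text
t: 20.9
tcp_pos: [497.7, -288.3, -14.7]
tool_rot: [0.0, 0.0, 1.0, -0.0]
ft_force: [-2.4, 0.4, 5.2]
gripper_width: 27.2
finger_force: 40.9
```

Contact at 5 N. Opening and withdrawing.

step_arm(series=[{"travel":[0,0,0],"roll":0,"fingers":0.2},{"travel":[0,0,0],"roll":0,"fingers":0},{"travel":[0,0,0],"roll":0,"fingers":-0.05},{"travel":[0,0,-0.015],"roll":0,"fingers":-0.05},{"travel":[0,0,-0.05],"roll":0,"fingers":-0.05},{"travel":[0,0,-0.1],"roll":0,"fingers":-0.05},{"travel":[0.05,0,-0.15],"roll":0,"fingers":-0.05},{"travel":[0.08,0,-0.2],"roll":0,"fingers":-0.05}])

```text
t: 21.9
tcp_pos: [418.1, -287.7, 183.2]
tool_rot: [-0.0, -0.0, 1.0, 0.0]
ft_force: [-0.2, -1.8, 0.7]
gripper_width: 44.7
finger_force: 0.0
```

```bash
python3 -c "
from h import *
rel()
h=np.array([691.9,80.1,70.5]);u=np.array([np.cos(.0547),np.sin(.0547)]);p=1.327
for n in ('wrist','top','scene'):
  c=ctrl.camera(n);save(c,'g_%s.png'%n)
  for k in ('heatsink_center','tray','capacitor_center','lid','screwdriver','mug','spool','jar','multimeter'):
    for q in ctrl.outline_of(k,n)[:1]:
      r=cv2.minAreaRect(np.argwhere(q['mask'])[:,::-1].astype(np.float32));P=np.array([onz(c,*x,34)[:2] for x in cv2.boxPoints(r)])
      print(n,k,round(q['confidence'],2),np.round(q['bbox']),P.mean(0).round(),np.linalg.norm(P[0]-P[1]).round(),np.linalg.norm(P[1]-P[2]).round())
  print('bar expected',[proj(c,np.r_[h[:2]-260*np.cos(p)*u+y*np.array([-u[1],u[0]]),70.5+260*np.sin(p)]).round() for y in (-50,50)])
"
```

```text
t 21.9 tcp [ 418.1 -287.7  183.2] h -179.99 F [-0.2 -1.8  0.7] w 44.7
wrist tray 0.86 [190. 162. 116. 136.] [ 497. -295.] 123.0 167.0
wrist capacitor_center 0.95 [452. 249.  39.  28.] [540.   5.] 31.0 61.0
wrist lid 0.57 [189. 162. 116. 138.] [ 497. -294.] 125.0 166.0
wrist screwdriver 0.78 [375.  94.  28. 124.] [ 397. -135.] 148.0 25.0
wrist mug 0.53 [246. 215.  22.  44.] [ 501. -288.] 61.0 27.0
wrist jar 0.28 [374.  92.  31. 126.] [ 397. -132.] 151.0 28.0
wrist multimeter 0.86 [ 71. 210.  84. 104.] [ 533. -474.] 92.0 137.0
bar expected [array([561., 444.]), array([368., 261.])]
top heatsink_center 0.61 [334. 207.  11.  20.] [ 504. -284.] 30.0 51.0
top tray 0.82 [313. 188.  53.  65.] [ 502. -285.] 135.0 169.0
top capacitor_center 0.57 [334. 208.  10.  20.] [ 503. -284.] 30.0 48.0
top lid 0.66 [150. 144. 116.  40.] [686. 106.] 335.0 106.0
top screwdriver 0.7 [283. 231.   6.  52.] [ 395. -123.] 21.0 148.0
top mug 0.78 [ 78. 200.  44.  41.] [500. 437.] 121.0 104.0
top spool 0.86 [301. 146.  20.  25.] [ 687. -203.] 59.0 61.0
top jar 0.9 [100. 172.  28.  23.] [610. 402.] 59.0 90.0
top multimeter 0.88 [380. 180.  26.  36.] [ 580. -464.] 87.0 88.0
bar expected [array([228., 146.]), array([184., 148.])]
scene heatsink_center 0.73 [132. 222.  83.  64.] [ 513. -295.] 142.0 202.0
scene tray 0.84 [133. 221.  78.  65.] [ 512. -295.] 143.0 199.0
scene capacitor_center 0.5 [259. 184.  12.  14.] [552.  13.] 30.0 54.0
scene lid 0.77 [275. 107.  72. 117.] [567. 206.] 475.0 243.0
scene screwdriver 0.71 [177. 176.  20.  17.] [ 376. -129.] 22.0 84.0
scene mug 0.79 [322.  89.  29.  29.] [485. 452.] 159.0 86.0
scene spool 0.63 [237. 260.  22.  24.] [ 697. -205.] 55.0 69.0
scene jar 0.81 [346. 110.  25.  31.] [606. 411.] 130.0 62.0
scene multimeter 0.77 [ 89. 288.  75.  52.] [ 555. -479.] 85.0 171.0
bar expected [array([293., 130.]), array([319., 107.])]
```

The heat sink's footprint in the tray measures 30×51 mm. The lid is still propped, the capacitor is in the bin, and nothing else has moved. Handing in.

```bash
python3 -c "
from cell import ctrl
print(ctrl.close_job())"
```

```text
the job is handed in; nothing more can be done
None
```

I handed the job in at about 22 s: the lid is propped on its stay and the heat sink lies flat, fins up, in the tray. By the final camera check the capacitor is still in the bin and the other things are where they were; the judge's verdict was not shown.

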